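# Load the dry-box pass box

### The job

Load the pass box for a transfer into the dry box: with its outer door still shut, press down on the inner door's tab to feel that the inner door is fully home (push it home if it has been left ajar), and only then slide the outer door fully open. Put in each part that lies at the back of the table beyond the drying canister (plastic block, block battery, coaxial terminator, whichever are there), and the glass vial from the drying canister (glass: handle it gently, never let it drop); the canister's clear cover unlocks with a quarter turn anticlockwise, lifts off, and is left standing right way up on the table away from the canister. Finish with the outer door slid fully shut, and leave the spool, tape roll and eraser where they are.

Things in the scene. Friction and masses are not known exactly. Their poses are not given: they have to be found in the camera images.
- pass_box: Fixed white pass box, 168 mm wide, closed dry-box neck behind its chamber (own x -71 to +196 mm). Origin: on the table under the chamber's centre; own x along the box, away from the robot; y left; z up. Chamber inside: x -65 to +65 mm, y -78 to +78 mm, floor 6 mm and wall tops 66 mm above the table; open only at the top, under the outer door. Place and yaw vary.
- outer_door (a joint): Outer door: flat aluminium plate 144 x 164 x 6 mm (top 72 mm above the table) that covers the chamber and slides level along the box's +x, back over the neck. 0 = shut, 0.135 m = fully open (whole chamber clear). Slides with about 1.5 N and stays where it is left.
- outer_door_handle (a point): Top centre of the outer door's black bar handle, 100 mm above the table; bar 50 mm long along the box's x, 14 mm wide, standing 28 mm above the plate. Moves with the door; its axes are those of the box.
- inner_door (a joint): Inner door: steel gate in the chamber's far wall that slides straight up and down. 0 = fully home (shut); it starts anywhere from home to 12 mm raised, and stays where it is left (friction 2.5 N, its weight 1.2 N).
- inner_door_tab (a point): Top centre of the inner door's black tab, 26 x 28 mm, which sticks out of the box's left side near the neck; 60 mm above the table when the inner door is home, higher by the joint value when ajar. Press it down from above; at home it stops hard.
- canister: Fixed base of the drying canister: aluminium disc 128 mm across, 12 mm high, with a grey plinth (68 mm across, 3 mm high) on which the vial stands. Origin on the table under its centre. Two steel bayonet lugs on its own +y and -y sides, 30 mm wide, tops 25 mm above the table, reaching in to 46.5 mm from the axis. Place and yaw vary.
- cover: Clear round cover, 90 mm across, 64 mm high, 120 g; origin: centre of its open lower rim, z up. Black bar handle on top: 56 mm along own y, 14 mm wide, 64 to 93 mm above the rim. Two 20 mm wide tabs at the rim on own +y, -y, out to 53.5 mm, start locked under the lugs, rim on the base disc; a stop bars clockwise. Turned anticlockwise (from above) 0.7 to 1.7 rad it lifts straight off.
- vial: Glass vial with a red cap, standing under the cover on the canister's plinth, within 6 mm of the middle: 22 mm in diameter, 52 mm high, 20 g. Origin: centre of its underside; z up the vial.
- plastic_block: White plastic block lying on the table (may be absent): 30 mm (own x) x 45 mm (own y) x 24 mm high, 70 g. Origin: centre of its underside.
- block_battery: 9 V block battery lying on the table (may be absent): 26 mm (own x) x 50 mm (own y) x 18 mm high, 46 g. Origin: centre of its underside.
- coax_load: Small metal coaxial terminator standing on the table (may be absent): round, 15 mm in diameter, 22 mm high, 15 g. Origin: centre of its underside; z up.
- solder_spool: Bystander: green and white spool, 49 mm in diameter, 29 mm high, on the near left of the table. Origin: centre of its underside. Leave alone.
- box_tape: Bystander: roll of brown tape, 96 mm in diameter, 48 mm high, on the near left. Origin: centre of its underside. Leave alone.
- eraser: Bystander: white eraser 19 x 42 x 11 mm, in front of the oscilloscope. Origin: centre of its underside. Leave alone.
Mind the look-alikes: they are no part of the job. What is shaped like the cover but purple is not meant.

How it is judged:
On the way, in this order (a step that is already met when the one before it is completed fails the run):
1. with the outer door shut, the inner door is pressed by the fingers with over 2 N and is fully home (within 2 mm) (value of joint outer_door below 0.006 m and value of joint inner_door below 0.002 m and contact force between the fingers and inner_door above 2 N), for 0.1 s.
2. the outer door is slid fully open (over 120 mm) (value of joint outer_door above 0.12 m), for 0.2 s.
At the end, for the whole second after the job is handed in: Outer door shut (5 mm), inner door home (3 mm); all parts present and the vial at rest in the chamber (inside its walls, undersides below 40 mm); cover at rest right way up on the table (rim within 4 mm), its axis over 115 mm from the canister's (value of joint outer_door below 0.005 m and value of joint inner_door below 0.003 m and x of plastic_block in the frame of pass_box between -0.065 and 0.064 m and y of plastic_block in the frame of pass_box between -0.078 and 0.078 m and z of plastic_block in the frame of pass_box between 0 and 0.04 m and linear speed of each of plastic_block, block_battery, coax_load, vial, cover below 0.02 m/s and x of block_battery in the frame of pass_box between -0.065 and 0.064 m and y of block_battery in the frame of pass_box between -0.078 and 0.078 m and z of block_battery in the frame of pass_box between 0 and 0.04 m and x of coax_load in the frame of pass_box between -0.065 and 0.064 m and y of coax_load in the frame of pass_box between -0.078 and 0.078 m and z of coax_load in the frame of pass_box between 0 and 0.04 m and x of vial in the frame of pass_box between -0.065 and 0.064 m and y of vial in the frame of pass_box between -0.078 and 0.078 m and z of vial in the frame of pass_box between 0 and 0.04 m and height (world z) of cover between -0.004 and 0.004 m and angle between cover's own z axis and vertical below 0.08 rad and horizontal distance between cover and canister above 0.115 m); the robot touches nothing.
It fails at once if the outer door is open (over 10 mm) while the inner door is not home (over 4 mm) (value of joint outer_door above 0.01 m and value of joint inner_door above 0.004 m).
It fails at once if the vial is dropped (faster than 1.2 m/s) (linear speed of vial above 1.2 m/s).
It fails at once if the solder spool is moved by over 30 mm (distance of solder_spool from where it was at the start of the episode above 0.03 m).
It fails at once if the roll of brown tape is moved by over 30 mm (distance of box_tape from where it was at the start of the episode above 0.03 m).
It fails at once if the eraser is moved by over 30 mm (distance of eraser from where it was at the start of the episode above 0.03 m).
Of plastic_block, block_battery, coax_load only 1 to 3 are there at a start; the rules pass over those that are not, and their reading is None.
At some moment in a run one of plastic_block, block_battery, coax_load may be knocked a few centimetres aside while the robot is not near it.
It also fails if it takes over 210 s, if anything falls off the work surface, if the arm or the gripper's body presses on something with over 40 N, if the wrist force passes 120 N, or if a joint passes its speed limit or range.

### The arm

A 7-joint arm with a two-finger parallel gripper is mounted at the origin on a cart in front of the work surface, level with it; the furniture and walls round the work are solid. World frame = base frame: x ahead of the robot, y to its left, z up, the work surface at z = 0. Lengths are in m, angles in rad, forces in N, time in s.
With the tool pointing down it reaches from about 0.4 to 0.875 m from the base axis. Payload 19.3 kg.
Tool frame: the origin (TCP) lies on the mounting face of the last link; the fingertips stand 173 mm ahead of it and the grasp point (between the pads) lies 155 mm ahead of it (bot.grip_point_offset is the distance from the TCP to the grasp point, in m); z points along the fingers, y is the line along which they close (so a half turn about z gives the same grasp; the last joint's range is limited). The gripper opens to 85 mm and grips with 20 to 120 N. Pads are 22 mm wide; open, the fingers measure 114 mm over their backs; the gripper's body (76 mm by 85 mm) begins 54 mm behind the grasp point. The pads swing forward as they close: fully open they stand 13 mm farther back than shut.
Start: joints at [1.271, 0.521, -0.036, 1.599, 0.021, 1.021, -0.113], TCP at [0.142, -0.609, 0.405] pointing down, gripper open.
Joint ranges: [-2.91, 2.91], [-0.3, 2.13], [-1.5, 1.42], [0.17, 2.43], [-1.26, 4.41], [0.16, 1.93], [-2.52, 2.52]. Speed limits (rad/s): [1.89, 1.89, 2.39, 2.39, 3.01, 3.01, 3.01].

### API

Orientations are given as [roll, pitch, yaw] about the fixed x, y, z axes, in that order (R = Rz(yaw) Ry(pitch) Rx(roll)).
In Python, from workcell import bot gives the robot as it stands.
- The arm moves only by the tool arm_command, never from a script. Its argument "deltas" is a list of rows, each a list of 3 entries, a list of its own where there are three numbers: the shift along the tool's x, y, z in cm, then the turn, a rotation vector about the tool's x, y, z in rad, then the finger opening in cm, from 0 to 8.54. In form: [[[tx, ty, tz], [rx, ry, rz], claw], ...]. A call has 1 to 20 rows; each row shifts and turns the commanded pose from where the row before left it, along the tool's axes as they then stand; what a row does not reach is not made up. A row lasts 1/10 s, in which the tool goes at most 50 mm and 8.59 degrees, less where a joint would pass 70% of its speed; a pose out of reach is approached as far as the arm can. A call with a gripper value outside its range is refused whole. The fingers move at their own pace and stop on an object; "newtons" is the grip in N (left out, the last holds). Time passes only in rows, so rows that do not move let the fingers close. It gives the time, the measured TCP pose, the force, the opening and the grip force at its end, in the units of the state.
- bot.observe(): the state, without advancing time (a new reading comes with each control period).
- bot.grab_frame(name): name is "scene" or "side" or "wrist"; returns a dict with "frame" (420x560x3 uint8, red, green, blue), "K" (3x3 intrinsics, pixels), "rvec" (rotation vector, rad) and "tvec" (3), from world to camera coordinates, as OpenCV has them; the wrist camera has in their place "T_tool_cam" (4x4, takes a point from camera to tool coordinates, whose origin is the TCP and whose axes are the flange's). Camera axes: x right, y down, z forward; pixel columns grow to the right and rows downward; lengths in m; the calibration is good to about 2 mm. A picture is of the moment at which its call begins: read the wrist's pose just before it. There is no depth.
- bot.job_done(): hands the job in; it is judged then, once.
Trained networks look in a picture, given as the dict that the camera call returned (one of the last four; its "shot" number tells which), for a name from the list of things; names that differ only in an ending like _2 or _b are one class to them, and where a whole thing is asked for, a point or a joint stands for the part that bears it (a point fixed in the world has none). Each returns a list of dicts, best first, with "p" (0 to 1); they miss things now and then, are a little off and sometimes report something else, mostly with a low value. They report only what shows in the picture. A call takes as long as a camera call. They do not tell look-alikes from the thing itself.
- bot.find_in(name, picture): "rect" ([left, top, width, height] in pixels, round what is visible of it).
- bot.mark_of(name, picture): "at" ([column, row] in pixels: a listed point, or the origin of a listed thing).
The state is a dict: "clock": time; "qpos": joint angles; "qd": joint speeds; "joint_efforts": joint torques, N m; "position": TCP position; "tool_rot": TCP orientation; "force": force on the tool from outside, world axes, zero at the start; "moment": the same for the moment, N m; "grip_width": finger opening in m; "finger_force": force on a finger pad.
Only numpy, scipy, OpenCV 4.12 (cv2) and the standard library are available. Lean on these libraries where they do the work, as an engineer would, in place of code of your own. Each camera call takes 0.05 s, during which the arm holds its last target. There are 200 camera calls.

## Working session

There is one attempt and no reset: what is moved stays moved. The work goes in short steps, Python scripts to look and compute and a tool call to move; the robot and the scene stay as the last step left them, time stands still between calls to the robot, and variables do not carry over. Pictures are saved under pics/ and viewed, at most 16 in all, crops included, and the job is handed in when it is done.

Besides the shell and the picture viewer there is one more tool, called after ">>>" by a JSON object that holds its "name" and its "arguments". arm_command: Moves the arm, as the interface text tells. Its arguments: {"type":"object","properties":{"deltas":{"type":"array","items":{"type":"array"}},"newtons":{"type":"number"}},"required":["deltas"]}

```bash
mkdir -p pics; ls; cat > h.py <<'E'
import numpy as np, cv2
from workcell import bot
from scipy.spatial.transform import Rotation as R
def tool():
    s=bot.observe(); T=np.eye(4); T[:3,:3]=R.from_euler('xyz',s['tool_rot']).as_matrix(); T[:3,3]=s['position']; return T
def grab(n):
    T=tool(); f=bot.grab_frame(n)
    if n=='wrist': f['C']=T@f['T_tool_cam']
    else:
        M=np.eye(4); M[:3,:3]=cv2.Rodrigues(np.array(f['rvec'],float))[0]; M[:3,3]=np.ravel(f['tvec']); f['C']=np.linalg.inv(M)
    return f
def at(f,px,z):
    d=f['C'][:3,:3]@np.linalg.inv(f['K'])@[px[0],px[1],1]; c=f['C'][:3,3]
    return c+d*(z-c[2])/d[2]
def proj(f,P):
    q=np.linalg.inv(f['C'])@np.append(P,1); q=f['K']@q[:3]; return q[:2]/q[2]
def save(f,n,crop=None,s=1):
    im=f['frame'][:,:,::-1]
    if crop: x,y,w,h=crop; im=im[y:y+h,x:x+w]
    cv2.imwrite('pics/'+n,cv2.resize(im,None,fx=s,fy=s,interpolation=cv2.INTER_CUBIC))
E
python3 - <<'E'
from h import *
Z=dict(pass_box=0,outer_door_handle=.1,inner_door_tab=.06,canister=0,cover=.012,vial=.015,plastic_block=0,block_battery=0,coax_load=0,solder_spool=0,box_tape=0,eraser=0)
a=[]
for c in('scene','side'):
    f=grab(c); a.append(f['frame'])
    print(c,f['C'][:3,3].round(2))
    for n,z in Z.items():
        for m in bot.mark_of(n,f)[:3]: print(n,round(m['p'],2),np.round(m['at']),at(f,m['at'],z).round(3))
    save(f,c+'0.png',None,1.4)
print(bot.observe())
E
```

```text
pics
scene [0.24 0.47 1.15]
pass_box 0.66 [320. 175.] [ 0.482 -0.358  0.   ]
outer_door_handle 0.71 [305. 289.] [0.36  0.053 0.1  ]
outer_door_handle 0.63 [292. 321.] [0.356 0.141 0.1  ]
outer_door_handle 0.57 [335. 163.] [ 0.44  -0.345  0.1  ]
inner_door_tab 0.62 [292. 180.] [ 0.538 -0.258  0.06 ]
canister 0.69 [293. 232.] [ 0.475 -0.133  0.   ]
cover 0.91 [168. 304.] [0.676 0.212 0.012]
cover 0.73 [291. 228.] [ 0.482 -0.137  0.012]
cover 0.66 [316. 126.] [ 0.571 -0.529  0.012]
block_battery 0.58 [234. 217.] [ 0.652 -0.102  0.   ]
block_battery 0.19 [296. 320.] [0.359 0.104 0.   ]
coax_load 0.38 [254. 207.] [ 0.614 -0.159  0.   ]
solder_spool 0.83 [294. 320.] [0.365 0.105 0.   ]
solder_spool 0.49 [233. 220.] [ 0.652 -0.094  0.   ]
box_tape 0.89 [270. 374.] [0.361 0.252 0.   ]
eraser 0.59 [304. 288.] [0.375 0.013 0.   ]
side [ 1.18 -1.14  1.  ]
pass_box 0.82 [234. 262.] [ 0.478 -0.351  0.   ]
outer_door_handle 0.63 [222. 239.] [ 0.446 -0.362  0.1  ]
inner_door_tab 0.5 [259. 242.] [ 0.534 -0.272  0.06 ]
canister 0.55 [268. 227.] [ 0.472 -0.127 -0.   ]
cover 0.95 [269. 228.] [ 0.484 -0
[... 336 characters left out ...]
 ]
{'clock': 1.3, 'qpos': array([ 1.27081067,  0.52140782, -0.03629269,  1.59948681,  0.02120425,
        1.02110574, -0.11277742]), 'qd': array([-0.00110717, -0.00143383,  0.00129578,  0.00041144, -0.00103059,
       -0.00155681, -0.00088519]), 'joint_efforts': array([-9.99085532e-04, -9.26842546e+01,  1.97774112e+00, -3.70246911e+01,
        1.79254560e-02,  1.78487346e-03, -4.44522448e-05]), 'position': array([ 0.14232813, -0.60857896,  0.40469072]), 'tool_rot': array([-3.14157026e+00,  8.05976734e-06,  2.29760970e-01]), 'force': array([ 0.00283018,  0.29882822, -0.30480617]), 'moment': array([ 0.03727821, -0.04243507, -0.02738807]), 'finger_force': 0.0, 'grip_width': 0.08529497591772119}
```

View pics/scene0.png

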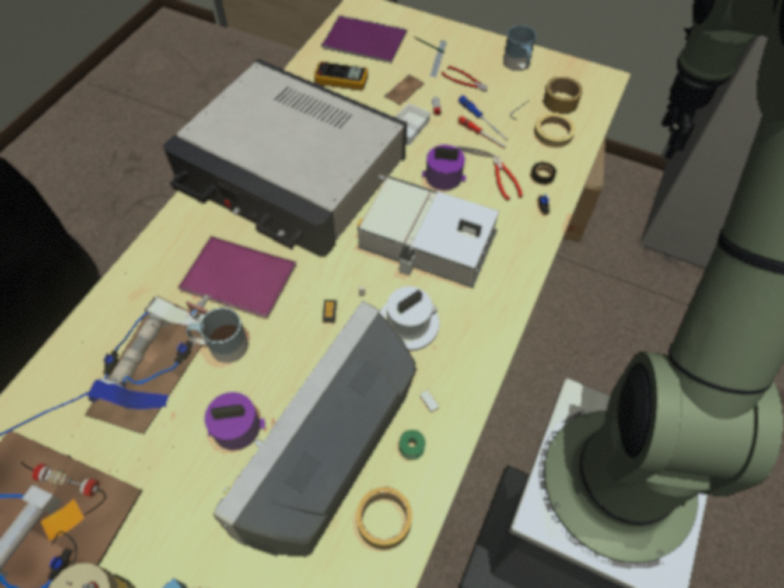

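View pics/side0.png

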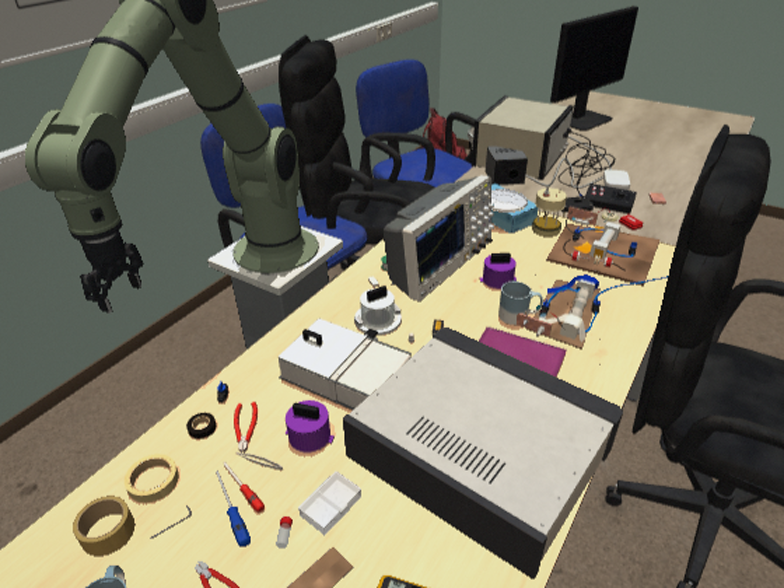

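Candidates: cover: clear one (292,216) vs purple ones at (318,119) and (166,300) → the clear one. Battery (235,221); coax load (258,208); no plastic block is seen (the white tray at (292,87) is not it). Moving above the work for close views.

>>> {"name": "arm_command", "arguments": {"deltas": [[[3.2,-2.3,-0.8],[0,0,0],8.5],[[3.2,-2.3,-0.8],[0,0,0],8.5],[[3.2,-2.3,-0.8],[0,0,0],8.5],[[3.2,-2.3,-0.8],[0,0,0],8.5],[[3.2,-2.3,-0.8],[0,0,0],8.5],[[3.2,-2.3,-0.8],[0,0,0],8.5],[[3.2,-2.3,-0.8],[0,0,0],8.5],[[3.2,-2.3,-0.8],[0,0,0],8.5],[[3.2,-2.3,-0.8],[0,0,0],8.5],[[3.2,-2.3,-0.8],[0,0,0],8.5],[[3.2,-2.3,-0.8],[0,0,0],8.5],[[3.2,-2.3,-0.8],[0,0,0],8.5],[[0,0,0],[0,0,0],8.5]]}}

```text
clock: 2.6
position: [0.4563, -0.2483, 0.5017]
tool_rot: [-3.141, -0.003, 0.236]
force: [-0.9, -0.0, 0.8]
grip_width: 0.0847
finger_force: 0.0
```

```bash
python3 - <<'E'
from h import *
f=grab('wrist'); print(f['T_tool_cam'].round(3),f['C'].round(3),f['K'].round(0))
Z=dict(pass_box=0,outer_door_handle=.1,inner_door_tab=.06,canister=0,cover=.012,vial=.015,plastic_block=0,block_battery=0,coax_load=0,eraser=0)
for n,z in Z.items():
    for m in bot.mark_of(n,f)[:2]: print(n,round(m['p'],2),np.round(m['at']),at(f,m['at'],z).round(3))
save(f,'w1.png',None,1.4)
E
```

```text
[[ 0.001 -0.947 -0.322  0.083]
 [ 1.     0.001 -0.    -0.   ]
 [ 0.    -0.322  0.947  0.031]
 [ 0.     0.     0.     1.   ]] [[ 0.235 -0.921 -0.311  0.537]
 [-0.972 -0.223 -0.074 -0.228]
 [-0.001  0.32  -0.947  0.471]
 [ 0.     0.     0.     1.   ]] [[372.   0. 281.]
 [  0. 372. 210.]
 [  0.   0.   1.]]
pass_box 0.72 [367. 157.] [ 0.477 -0.356  0.   ]
pass_box 0.72 [ 70. 169.] [0.372 0.012 0.   ]
outer_door_handle 0.62 [379. 205.] [ 0.444 -0.357  0.1  ]
inner_door_tab 0.73 [300.  85.] [ 0.541 -0.248  0.06 ]
cover 0.86 [535. 118.] [ 0.571 -0.534  0.012]
cover 0.75 [190. 111.] [ 0.482 -0.13   0.012]
coax_load 0.65 [233.   9.] [ 0.603 -0.157 -0.   ]
eraser 0.85 [ 72. 169.] [0.373 0.009 0.   ]
```

View pics/w1.png

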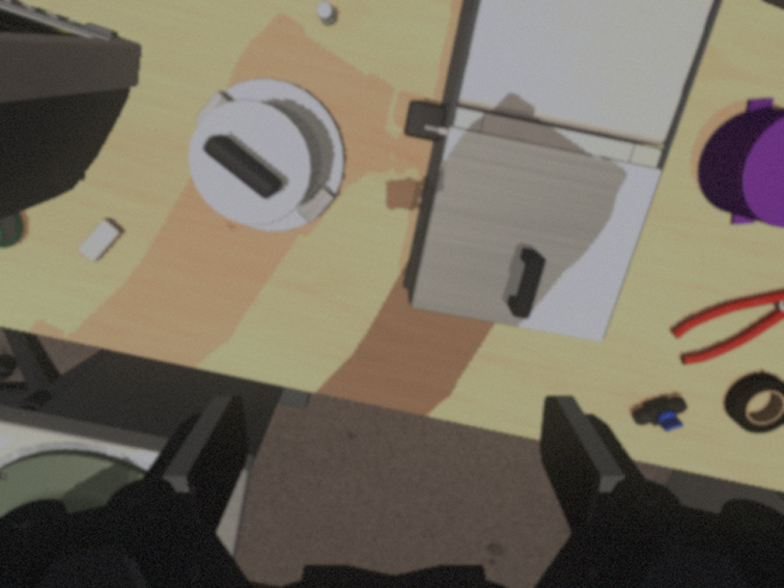

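The wrist picture shows the door plate with corners (410,303),(603,338),(660,165), its handle at (526,283), the tab at (425,119), the cover's handle from (208,143) to (282,188), the lugs at (214,104) and (317,205) and the coax load at (326,12) (picture scaled 1.4).

```bash
python3 - <<'E'
from h import *
f=grab('wrist')
for n,x,y,z in [('nl',410,303,.072),('nr',603,338,.072),('fr',660,165,.072),('hnear',520,316,.1),('hfar',537,250,.1),('tabTL',411,100,.06),('tabBL',406,135,.06),('tabBR',442,139,.06),('ch1',210,143,.105),('ch2',281,187,.105),('lug1',212,105,.025),('lug2',318,206,.025),('discL',193,162,.012),('discR',344,155,.012),('discB',270,230,.012),('discT',263,80,.012),('coaxtop',326,7,.022),('coaxbot',326,21,0),('scope',130,85,.15)]:
    print(n,at(f,(x/1.4,y/1.4),z)[:2].round(4))
E
```

```text
nl [ 0.3973 -0.2794]
nr [ 0.4038 -0.4431]
fr [ 0.5459 -0.4347]
hnear [ 0.4158 -0.3603]
hfar [ 0.468  -0.3567]
tabTL [ 0.5481 -0.2436]
tabBL [ 0.5232 -0.2458]
tabBR [ 0.5266 -0.273 ]
ch1 [ 0.4892 -0.117 ]
ch2 [ 0.4711 -0.1683]
lug1 [ 0.5091 -0.0896]
lug2 [ 0.4487 -0.1874]
discL [ 0.4589 -0.075 ]
discR [ 0.494  -0.1997]
discB [ 0.4154 -0.1482]
discT [ 0.5371 -0.1236]
coaxtop [ 0.5994 -0.1652]
coaxbot [ 0.5927 -0.1638]
scope [ 0.5162 -0.0831]
```

>>> {"name": "arm_command", "arguments": {"deltas": [[[0,0,0],[0,0,0.09],0],[[0,0,0],[0,0,0.09],0],[[1.6,0.17,4],[0,0,0],0],[[1.6,0.17,4],[0,0,0],0],[[1.6,0.17,4],[0,0,0],0],[[1.6,0.17,4],[0,0,0],0],[[1.6,0.17,4],[0,0,0],0],[[0,0,0],[0,0,0],0],[[0,0,0],[0,0,0],0]]}}

```text
clock: 4.1
position: [0.5337, -0.2569, 0.3004]
tool_rot: [-3.141, 0.001, 0.05]
force: [-0.4, -1.2, 0.1]
grip_width: 0.0
finger_force: 0.0
```

```bash
python3 - <<'E'
from h import *
f=grab('wrist');g=grab('scene')
for n,z in dict(inner_door_tab=.06,outer_door_handle=.1,coax_load=0,block_battery=0).items():
  for q in(f,g):
    for m in bot.mark_of(n,q)[:2]: print(n,round(m['p'],2),np.round(m['at']),at(q,m['at'],z).round(3))
T=tool();print(T[:3,3].round(4),proj(g,(T@[0,0,.173,1])[:3]).round(),proj(f,(T@[0,0,.173,1])[:3]).round())
a=cv2.resize(g['frame'][120:260,220:360],(420,420));b=cv2.resize(f['frame'],(560,420))
cv2.imwrite('pics/p2.png',cv2.resize(np.hstack([a,b])[:,:,::-1],(790,338)))
E
```

```text
inner_door_tab 0.76 [269. 223.] [ 0.536 -0.249  0.06 ]
inner_door_tab 0.41 [291. 182.] [ 0.538 -0.253  0.06 ]
outer_door_handle 0.72 [335. 160.] [ 0.443 -0.356  0.1  ]
coax_load 0.59 [143.  98.] [ 0.602 -0.157  0.   ]
coax_load 0.42 [258. 208.] [ 0.602 -0.161  0.   ]
block_battery 0.74 [29. 33.] [ 0.639 -0.085  0.   ]
block_battery 0.51 [237. 220.] [ 0.641 -0.098  0.   ]
[ 0.5337 -0.2569  0.3012] [294. 167.] [282. 285.]
```

View pics/p2.png

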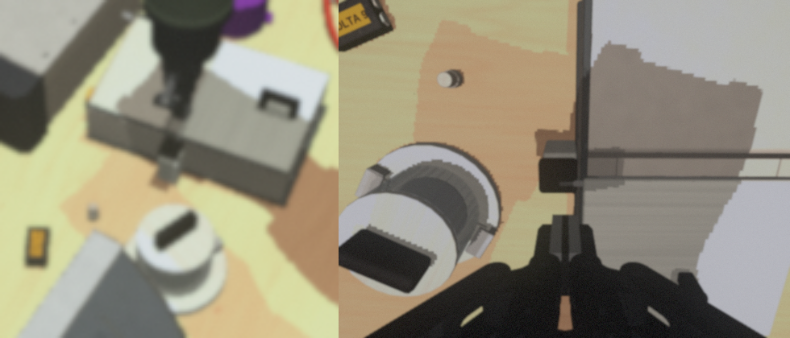

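>>> {"name": "arm_command", "arguments": {"deltas": [[[0.4,-1,1.6],[0,0,0],0],[[0,0,2],[0,0,0],0],[[0,0,1.3],[0,0,0],0],[[0,0,0.4],[0,0,0],0],[[0,0,0.4],[0,0,0],0],[[0,0,0.4],[0,0,0],0],[[0,0,0.3],[0,0,0],0],[[0,0,0.2],[0,0,0],0],[[0,0,0],[0,0,0],0]]}}

```text
clock: 5.5
position: [0.5372, -0.2468, 0.2347]
tool_rot: [3.142, -0.0, 0.05]
force: [0.0, 0.2, 0.3]
grip_width: 0.0001
finger_force: 0.0
```

>>> {"name": "arm_command", "arguments": {"deltas": [[[0,0,0.1],[0,0,0],0],[[0,0,0.1],[0,0,0],0],[[0,0,0.1],[0,0,0],0],[[0,0,0],[0,0,0],0]]}}

```text
clock: 5.9
position: [0.5374, -0.2466, 0.233]
tool_rot: [3.141, -0.001, 0.05]
force: [-7.3, 3.9, 25.9]
grip_width: 0.0004
finger_force: 12.5
```

>>> {"name": "arm_command", "arguments": {"deltas": [[[0,0,0],[0,0,0],0],[[0,0,-2],[0,0,0],0],[[0,0,-3],[0,0,0],5],[[0,0,-3],[0,0,0],5],[[-2.5,2.64,0],[0,0,0],5],[[-2.5,2.64,0],[0,0,0],5],[[-2.5,2.64,0],[0,0,0],5],[[-2.5,2.64,0],[0,0,0],5],[[0,0,0],[0,0,0],5]]}}

```text
clock: 6.8
position: [0.4391, -0.3609, 0.3117]
tool_rot: [3.14, 0.002, 0.044]
force: [-0.5, 0.1, 0.0]
grip_width: 0.0502
finger_force: 0.0
```

```bash
python3 - <<'E'
from h import *
f=grab('wrist');g=grab('scene')
for n,z in dict(inner_door_tab=.06,outer_door_handle=.1).items():
  for q in(f,g):
    for m in bot.mark_of(n,q)[:2]: print(n,round(m['p'],2),np.round(m['at']),at(q,m['at'],z).round(3))
T=tool();print(T[:3,3].round(4))
save(f,'p3.png')
E
```

```text
inner_door_tab 0.89 [83. 36.] [ 0.541 -0.249  0.06 ]
inner_door_tab 0.66 [288. 185.] [ 0.54  -0.239  0.06 ]
outer_door_handle 0.7 [270. 237.] [ 0.445 -0.355  0.1  ]
outer_door_handle 0.69 [336. 156.] [ 0.446 -0.368  0.1  ]
[ 0.4434 -0.3562  0.3117]
```

View pics/p3.png

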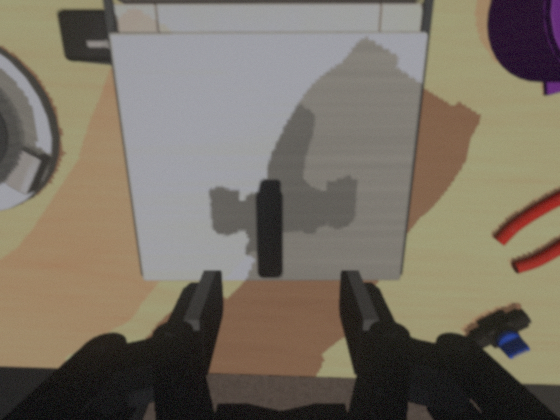

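>>> {"name": "arm_command", "arguments": {"deltas": [[[0,0,3],[0,0,0],5],[[0,0,2],[0,0,0],5],[[0,0,1],[0,0,0],5],[[0,0,0],[0,0,0],0],[[0,0,0],[0,0,0],0],[[0,0,0],[0,0,0],0],[[0,0,0],[0,0,0],0],[[0,0,0],[0,0,0],0],[[0,0,0],[0,0,0],0]], "newtons": 30}}

```text
clock: 8.0
position: [0.4431, -0.3559, 0.2527]
tool_rot: [-3.14, -0.001, 0.051]
force: [0.2, 11.5, 3.7]
grip_width: 0.0135
finger_force: 31.7
```

>>> {"name": "arm_command", "arguments": {"deltas": [[[0.6,-0.1,0],[0,0,0],0],[[1.5,0,0],[0,0,0],0],[[2.5,0,0],[0,0,0],0],[[2.5,0,0],[0,0,0],0],[[2.5,0,0],[0,0,0],0],[[2,0,0],[0,0,0],0],[[1,0,0],[0,0,0],0],[[0.7,0,0],[0,0,0],0],[[0,0,0],[0,0,0],0],[[0,0,0],[0,0,0],0]]}}

```text
clock: 9.0
position: [0.5755, -0.3495, 0.2527]
tool_rot: [3.141, -0.002, 0.05]
force: [0.8, 2.3, 6.2]
grip_width: 0.0138
finger_force: 32.2
```

>>> {"name": "arm_command", "arguments": {"deltas": [[[0.3,0,0],[0,0,0],0],[[0,0,0],[0,0,0],0],[[0,0,0],[0,0,0],5],[[0,0,0],[0,0,0],5],[[0,0,0],[0,0,0],5],[[0,0,-2],[0,0,0],5],[[0,0,-3],[0,0,0],5],[[0,0,-4],[0,0,0],8.5],[[0,0,-4],[0,0,0],8.5],[[0,0,-3],[0,0,0],8.5],[[0,0,0],[0,0,0],8.5]]}}

```text
clock: 10.1
position: [0.5788, -0.3497, 0.4164]
tool_rot: [3.138, -0.006, 0.049]
force: [0.9, 0.0, 0.4]
grip_width: 0.0848
finger_force: 0.0
```

```bash
python3 - <<'E'
from h import *
print(tool()[:3,3].round(4),bot.observe()['qpos'].round(2))
f=grab('scene');g=grab('side')
def ray(f,p): 
    d=f['C'][:3,:3]@np.linalg.inv(f['K'])@[p[0],p[1],1]; return f['C'][:3,3],d/np.linalg.norm(d)
def tri(p,q):
    A=0;b=0
    for c,d in(ray(f,p),ray(g,q)):
        M=np.eye(3)-np.outer(d,d);A=A+M;b=b+M@c
    return np.linalg.solve(A,b).round(3)
print('scope top',tri((264,219),(277,168)), 'scope bot z0',at(g,(296,209),0).round(3))
for n in('outer_door_handle','block_battery','coax_load'):
  for q in(f,g):
    for m in bot.mark_of(n,q)[:2]: print(n,round(m['p'],2),np.round(m['at']),at(q,m['at'],.1 if 'h' in n else 0).round(3))
a=cv2.resize(f['frame'][110:320,180:360],(360,420));b=cv2.resize(g['frame'][120:290,200:370],(420,420))
cv2.imwrite('pics/p4.png',np.hstack([a,b])[:,:,::-1])
E
```

```text
[ 0.5788 -0.3497  0.4164] [ 0.56  0.6  -0.17  1.43  0.11  1.11 -1.15]
scope top [ 0.487 -0.035  0.217] scope bot z0 [0.503 0.028 0.   ]
outer_door_handle 0.89 [294. 144.] [ 0.579 -0.358  0.1  ]
outer_door_handle 0.36 [291. 234.] [ 0.457 -0.071  0.1  ]
outer_door_handle 0.9 [256. 250.] [ 0.575 -0.347  0.1  ]
block_battery 0.64 [236. 219.] [ 0.646 -0.1    0.   ]
block_battery 0.44 [314. 235.] [ 0.644 -0.08  -0.   ]
coax_load 0.37 [255. 208.] [ 0.613 -0.159  0.   ]
coax_load 0.64 [256. 250.] [ 0.506 -0.257  0.   ]
coax_load 0.49 [293. 241.] [ 0.593 -0.146 -0.   ]
```

View pics/p4.png

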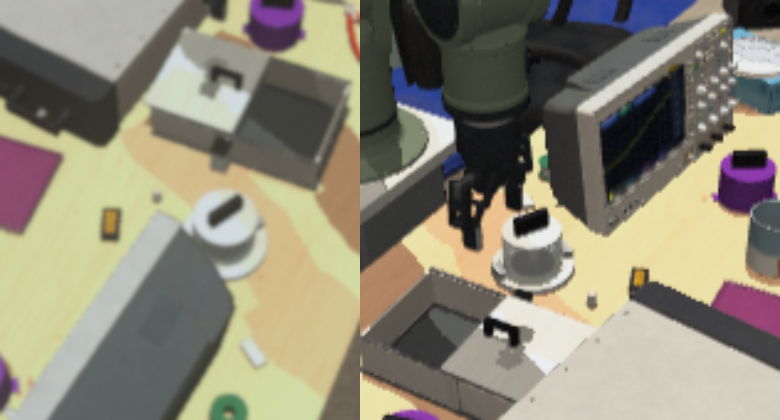

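>>> {"name": "arm_command", "arguments": {"deltas": [[[-1.8,-4.3,0],[0,0,0],7.2],[[-1.8,-4.3,0],[0,0,0],7.2],[[-1.8,-4.3,0],[0,0,0.1],7.2],[[-2.2,-4.1,0],[0,0,0.1],7.2],[[-2.5,-3.9,1.8],[0,0,0.1],7.2],[[0,0,1.8],[0,0,0.1],7.2],[[0,0,0],[0,0,0],7.2]]}}

```text
clock: 11.2
position: [0.4787, -0.1379, 0.3744]
tool_rot: [3.141, 0.003, -0.35]
force: [-0.3, -1.6, 0.8]
grip_width: 0.072
finger_force: 0.0
```

```bash
python3 - <<'E'
from h import *
T=tool();print(T[:3,3].round(4),bot.observe()['qpos'].round(2))
f=grab('wrist')
for n,z in dict(canister=0,cover=.012,vial=.015,coax_load=0,block_battery=0).items():
    for m in bot.mark_of(n,f)[:2]: print(n,round(m['p'],2),np.round(m['at']),at(f,m['at'],z).round(3))
# black handle top blob
g=cv2.cvtColor(f['frame'],cv2.COLOR_RGB2GRAY)
n,l,s,c=cv2.connectedComponentsWithStats((g<45).astype(np.uint8))
for i in range(1,n):
    if s[i,4]>600: 
        ys,xs=np.where(l==i); print(s[i],cv2.minAreaRect(np.c_[xs,ys].astype(np.float32)))
save(f,'p5.png',None,1.3)
E
```

```text
[ 0.4787 -0.1379  0.3744] [ 0.28  0.36 -0.15  1.95  0.07  0.83 -1.83]
cover 0.64 [272. 177.] [ 0.482 -0.13   0.012]
coax_load 0.65 [253.  30.] [ 0.603 -0.159  0.   ]
block_battery 0.76 [153.  18.] [ 0.64  -0.084  0.   ]
[ 376   35   46   63 1419] ((401.8500061035156, 68.55001068115234), (59.134586334228516, 42.37451934814453), 71.56504821777344)
[   0  191   79   65 1729] ((28.28827476501465, 209.95962524414062), (34.579498291015625, 100.89596557617188), 50.59933853149414)
[    0   227   362   193 24894] ((180.5, 323.0), (361.0, 192.0), 0.0)
[  367   279   193   141 14192] ((463.0, 349.0), (140.0, 192.0), 90.0)
```

View pics/p5.png

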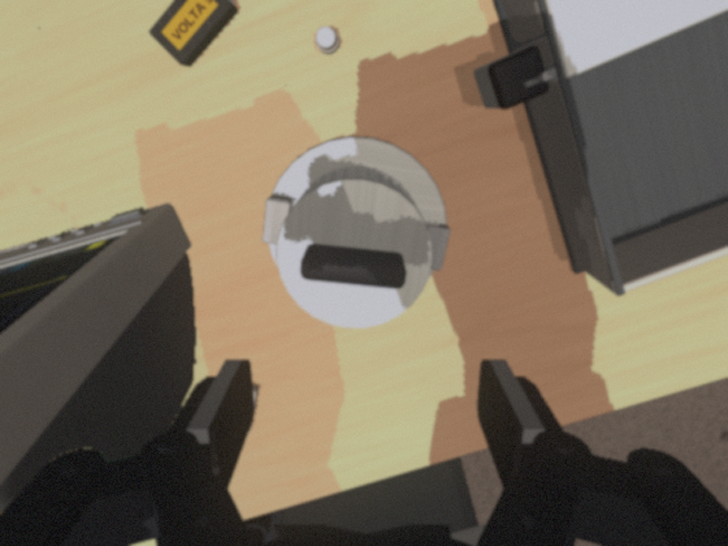

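```bash
python3 - <<'E'
from h import *
f=grab('wrist'); g=cv2.cvtColor(f['frame'],cv2.COLOR_RGB2GRAY)
pts=[]
for c in range(228,318,6):
    r=np.where(g[180:230,c]<70)[0]
    if len(r): pts.append((c,180+r.max())); print(c,180+r.min(),180+r.max(),end='; ')
print()
row=[(r,*(np.where(g[r,215:330]<70)[0][[0,-1]]+215)) for r in range(192,222,4) if (g[r,215:330]<70).any()]; print(row)
P=np.array([at(f,p,.105)[:2] for p in pts[2:-2]]);d=np.polyfit(P[:,1],P[:,0],1);print('edge yaw',-np.arctan(d[0]),P[[0,-1]])
for n,x,y in[('lugL',279,200),('lugR',440,228)]: print(n,at(f,(x/1.3,y/1.3),.025)[:2])
for n,x,y in[('L',268,240),('R',445,230),('T',352,137),('B',358,328)]: print(n,at(f,(x/1.3,y/1.3),.012)[:2])
E
```

```text
234 197 215; 240 191 216; 246 191 216; 252 192 217; 258 193 218; 264 193 218; 270 194 219; 276 194 219; 282 195 220; 288 196 221; 294 196 221; 300 197 222; 306 199 221; 
[(192, np.int64(237), np.int64(257)), (196, np.int64(235), np.int64(295)), (200, np.int64(233), np.int64(306)), (204, np.int64(232), np.int64(307)), (208, np.int64(232), np.int64(308)), (212, np.int64(232), np.int64(309)), (216, np.int64(239), np.int64(308)), (220, np.int64(278), np.int64(307))]
edge yaw -0.4577504032120699 [[ 0.4845084  -0.11570223]
 [ 0.46977851 -0.14548132]]
lugL [ 0.52270939 -0.09397453]
lugR [ 0.46776096 -0.18914011]
L [ 0.49763356 -0.07227302]
R [ 0.46152985 -0.19289905]
T [ 0.54344498 -0.15329031]
B [ 0.41108289 -0.10866632]
```

>>> {"name": "arm_command", "arguments": {"deltas": [[[0,-0.45,0],[0,0,0.108],7.2],[[0,0,4],[0,0,0],7.2],[[0,0,4],[0,0,0],7.2],[[0,0,3],[0,0,0],7.2],[[0,0,1.4],[0,0,0],7.2],[[0,0,0],[0,0,0],7.2],[[0,0,0],[0,0,0],4],[[0,0,0],[0,0,0],4],[[0,0,0],[0,0,0],4],[[0,0,0],[0,0,0],4],[[0,0,0],[0,0,0],4]], "newtons": 30}}

```text
clock: 12.65
position: [0.4813, -0.1346, 0.2526]
tool_rot: [-3.141, -0.002, -0.458]
force: [2.5, 3.5, 8.1]
grip_width: 0.0553
finger_force: 33.1
```

>>> {"name": "arm_command", "arguments": {"deltas": [[[0,0,-0.1],[0,0,-0.05],4],[[0,0,0],[0,0,-0.1],4],[[0,0,0],[0,0,-0.1],4],[[0,0,0],[0,0,-0.1],4],[[0,0,0],[0,0,-0.1],4],[[0,0,0],[0,0,-0.1],4],[[0,0,0],[0,0,-0.1],4],[[0,0,0],[0,0,-0.1],4],[[0,0,0],[0,0,-0.1],4],[[0,0,0],[0,0,-0.1],4],[[0,0,0],[0,0,-0.1],4],[[0,0,0],[0,0,-0.1],4],[[0,0,0],[0,0,0],4]]}}

```text
clock: 13.95
position: [0.4806, -0.1314, 0.2536]
tool_rot: [-3.138, -0.002, 0.697]
force: [-10.1, 30.3, 28.9]
grip_width: 0.0552
finger_force: 49.7
```

>>> {"name": "arm_command", "arguments": {"deltas": [[[0.1,-0.3,-0.2],[0,0,0],4],[[0,0,0],[0,0,0],4]]}}

```text
clock: 14.15
position: [0.4797, -0.1308, 0.2553]
tool_rot: [3.142, -0.001, 0.692]
force: [0.3, 9.6, 2.0]
grip_width: 0.0551
finger_force: 46.4
```

Good. Lift gently and check the force.

>>> {"name": "arm_command", "arguments": {"deltas": [[[0.1,-0.1,-0.4],[0,0,0],4],[[0,0,-0.6],[0,0,0],4],[[0,0,-1],[0,0,0],4],[[0,0,0],[0,0,0],4]]}}

```text
clock: 14.55
position: [0.48, -0.1307, 0.2761]
tool_rot: [3.14, -0.001, 0.691]
force: [0.0, 0.6, -1.0]
grip_width: 0.0551
finger_force: 45.7
```

>>> {"name": "arm_command", "arguments": {"deltas": [[[0,0,-3],[0,0,0],4],[[0,0,-4],[0,0,0],4],[[0,0,0],[0,0,0],4]]}}

```text
clock: 14.85
position: [0.4806, -0.1306, 0.3487]
tool_rot: [3.136, -0.003, 0.691]
force: [0.5, 0.7, -2.0]
grip_width: 0.0553
finger_force: 45.7
```

```bash
python3 - <<'E'
from h import *
g=grab('side');f=grab('scene');w=grab('wrist')
for n,x,y in[('scopeA',415,292),('scopeB',492,245),('cup near',512,322),('cupL',500,300),('mat',480,352),('mat2',490,330),('board',525,338),('bat',438,326),('coax',411,340)]: print(n,at(g,(x/1.4,y/1.4),0)[:2].round(3))
for n,z in dict(vial=.015,coax_load=0,block_battery=0).items():
  for q in(f,g,w):
    for m in bot.mark_of(n,q)[:2]: print(n,round(m['p'],2),np.round(m['at']),at(q,m['at'],z).round(3))
a=cv2.resize(w['frame'],(400,300));b=cv2.resize(g['frame'][150:285,200:380],(400,300))
cv2.imwrite('pics/p6.png',np.hstack([a,b])[:,:,::-1])
E
```

```text
scopeA [0.503 0.031]
scopeB [0.584 0.381]
cup near [0.795 0.05 ]
cupL [0.727 0.123]
mat [ 0.773 -0.104]
mat2 [ 0.758 -0.012]
board [0.849 0.006]
bat [ 0.633 -0.069]
coax [ 0.601 -0.156]
vial 0.43 [291. 232.] [ 0.478 -0.122  0.015]
vial 0.46 [272. 225.] [ 0.489 -0.126  0.015]
coax_load 0.74 [322. 179.] [ 0.471 -0.345  0.   ]
coax_load 0.62 [260. 207.] [ 0.6   -0.167  0.   ]
coax_load 0.36 [292. 243.] [ 0.597 -0.16   0.   ]
coax_load 0.88 [401.  90.] [ 0.602 -0.156  0.   ]
block_battery 0.74 [236. 219.] [ 0.646 -0.099  0.   ]
block_battery 0.47 [316. 235.] [ 0.651 -0.075 -0.   ]
block_battery 0.43 [270. 225.] [ 0.469 -0.114  0.   ]
```

View pics/p6.png

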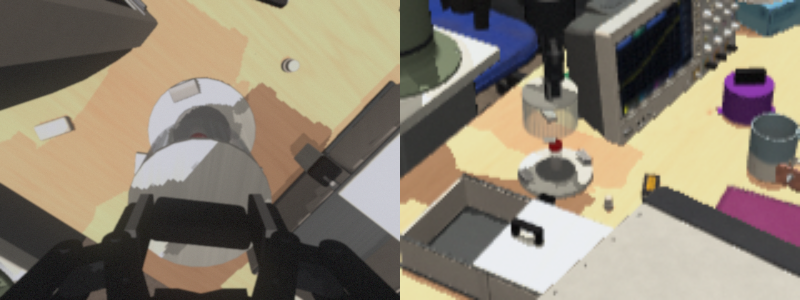

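>>> {"name": "arm_command", "arguments": {"deltas": [[[3.1,2.55,-0.3],[0,0,0],4],[[3.1,2.55,0],[0,0,0],4],[[3.1,2.55,0],[0,0,0],4],[[3.1,2.55,0],[0,0,0],4],[[2.64,-3.2,0],[0,0,0],4],[[2.64,-3.2,0],[0,0,0],4],[[2.64,-3.2,0],[0,0,0],4],[[2.64,-3.2,0],[0,0,0],4],[[0,0,3],[0,0,0],4],[[0,0,3],[0,0,0],4],[[0,0,3],[0,0,0],4],[[0,0,0],[0,0,0],4]]}}

```text
clock: 16.65
position: [0.6388, 0.0361, 0.254]
tool_rot: [-3.138, 0.005, 0.692]
force: [-0.2, -0.4, -1.3]
grip_width: 0.0553
finger_force: 45.6
```

```bash
python3 - <<'E'
from h import *
g=grab('side');f=grab('scene')
print(tool()[:3,3].round(4))
a=cv2.resize(f['frame'][130:310,150:330],(400,400));b=cv2.resize(g['frame'][130:310,230:410],(400,400))
cv2.imwrite('pics/p7.png',np.hstack([a,b])[:,:,::-1])
E
```

```text
[0.6401 0.0363 0.2581]
```

View pics/p7.png

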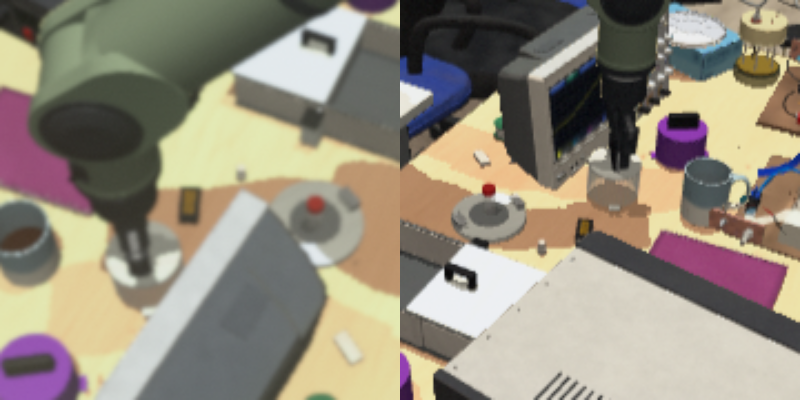

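>>> {"name": "arm_command", "arguments": {"deltas": [[[0,0,0.9],[0,0,0],4],[[0,0,0.5],[0,0,0],4],[[0,0,0.2],[0,0,0],4],[[0,0,0],[0,0,0],4],[[0,0,0],[0,0,0],4]]}}

```text
clock: 17.25
position: [0.6401, 0.0362, 0.242]
tool_rot: [3.141, -0.0, 0.692]
force: [-0.4, 0.5, -0.6]
grip_width: 0.0553
finger_force: 45.7
```

>>> {"name": "arm_command", "arguments": {"deltas": [[[0,0,0.1],[0,0,0],4],[[0,0,0.1],[0,0,0],4],[[0,0,0],[0,0,0],4]]}}

```text
clock: 17.55
position: [0.6401, 0.0365, 0.241]
tool_rot: [3.141, -0.001, 0.692]
force: [-6.3, 0.5, 16.2]
grip_width: 0.0553
finger_force: 47.2
```

>>> {"name": "arm_command", "arguments": {"deltas": [[[0,0,-0.1],[0,0,0],6.8],[[0,0,0],[0,0,0],6.8],[[0,0,0],[0,0,0],6.8],[[0,0,-2],[0,0,0],6.8],[[0,0,-4],[0,0,0],6.8],[[0,0,-4],[0,0,0],6.8],[[-2.5,3.1,-2],[0,0,-0.1],6.8],[[-2.2,3.3,0],[0,0,-0.1],6.8],[[-1.9,3.5,0],[0,0,-0.1],6.8],[[0,0,0],[0,0,-0.1],6.8],[[0,0,0],[0,0,0],6.8]]}}

```text
clock: 18.65
position: [0.6639, -0.0804, 0.3602]
tool_rot: [-3.141, -0.0, 1.092]
force: [-0.7, 0.7, -0.4]
grip_width: 0.0683
finger_force: 0.0
```

```bash
python3 - <<'E'
from h import *
print(tool()[:3,3].round(4),bot.observe()['tool_rot'].round(3),bot.observe()['qpos'].round(2))
f=grab('wrist')
for n,z in dict(vial=.015,coax_load=0,block_battery=0,plastic_block=0,cover=0).items():
    for m in bot.mark_of(n,f)[:2]: print(n,round(m['p'],2),np.round(m['at']),at(f,m['at'],z).round(3))
g=grab('scene')
for m in bot.mark_of('cover',g)[:4]: print('cover',round(m['p'],2),np.round(m['at']),at(g,m['at'],0).round(3))
save(f,'p8.png')
E
```

```text
[ 0.6639 -0.0804  0.3602] [-3.141 -0.     1.092] [ 0.38  0.69 -0.56  1.5   0.39  1.07 -0.75]
vial 0.61 [137. 308.] [ 0.48  -0.127  0.015]
coax_load 0.71 [261. 273.] [ 0.602 -0.155 -0.   ]
block_battery 0.87 [262. 197.] [ 0.641 -0.087  0.   ]
plastic_block 0.27 [246. 412.] [ 0.502 -0.304  0.   ]
cover 0.77 [185.  78.] [0.633 0.034 0.   ]
cover 0.91 [171. 304.] [0.675 0.205 0.   ]
cover 0.74 [318. 125.] [ 0.573 -0.548  0.   ]
cover 0.59 [216. 256.] [0.638 0.032 0.   ]
```

View pics/p8.png

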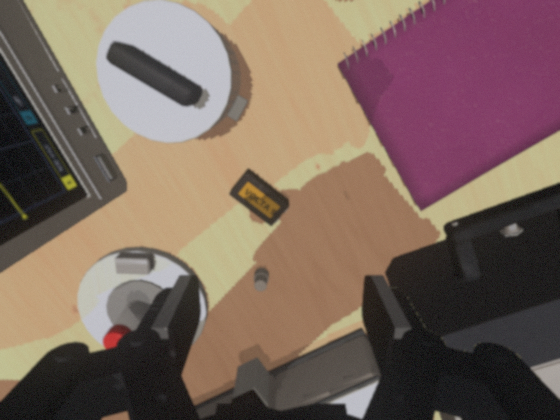

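```bash
python3 - <<'E'
from h import *
f=grab('wrist')
hsv=cv2.cvtColor(f['frame'],cv2.COLOR_RGB2GRAY)
m=np.zeros((420,560),np.uint8); roi=f['frame'][160:232,222:300].astype(int)
hs=cv2.cvtColor(f['frame'],cv2.COLOR_RGB2HSV)[160:232,222:300]
mm=((roi.max(2)<90)).astype(np.uint8); n,l,s,c=cv2.connectedComponentsWithStats(mm)
i=1+s[1:,4].argmax(); ys,xs=np.where(l==i); 
box=cv2.boxPoints(cv2.minAreaRect(np.c_[xs+222,ys+160].astype(np.float32)))
P=np.array([at(f,p,.014)[:2] for p in box]); print(box.round(),P.round(4),P.mean(0).round(4))
for a,b in((0,1),(1,2)): d=P[b]-P[a]; print(np.linalg.norm(d).round(4),np.arctan2(d[1],d[0]).round(3))
mk=bot.mark_of('coax_load',f)[0]; print(at(f,mk['at'],0))
E
```

```text
[[230. 195.]
 [249. 170.]
 [292. 203.]
 [273. 228.]] [[ 0.6189 -0.0669]
 [ 0.6449 -0.0551]
 [ 0.6641 -0.0991]
 [ 0.6377 -0.1122]] [ 0.6414 -0.0833]
0.0285 0.424
0.0479 -1.159
[ 0.60431305 -0.15810336  0.        ]
```

>>> {"name": "arm_command", "arguments": {"deltas": [[[0,0,2],[0,0,-0.13],5],[[0,0,2],[0,0,-0.13],5],[[0,0,2],[0,0,-0.13],5],[[0,0,0],[0,0,-0.13],5],[[0,0,0],[0,0,-0.13],5],[[0,0,0],[0,0,-0.13],5],[[0,0,0],[0,0,-0.11],5],[[0.5,-2.3,0],[0,0,0],5],[[0,0,0],[0,0,0],5]], "newtons": 25}}

```text
clock: 20.05
position: [0.6392, -0.0845, 0.3004]
tool_rot: [-3.14, -0.0, 1.981]
force: [0.5, -0.6, -1.0]
grip_width: 0.0499
finger_force: 0.0
```

```bash
python3 - <<'E'
from h import *
print(tool()[:3,3].round(4),bot.observe()['tool_rot'].round(3))
f=grab('wrist')
for m in bot.mark_of('block_battery',f)[:2]: print(round(m['p'],2),np.round(m['at']),at(f,m['at'],0).round(3))
roi=f['frame'].astype(int); mm=(roi.max(2)<75).astype(np.uint8); n,l,s,c=cv2.connectedComponentsWithStats(mm)
for i in range(1,n):
    if s[i,4]>500:
        ys,xs=np.where(l==i); box=cv2.boxPoints(cv2.minAreaRect(np.c_[xs,ys].astype(np.float32)))
        P=np.array([at(f,p,.014)[:2] for p in box]); d=P[1]-P[0];e=P[2]-P[1]
        if max(np.linalg.norm(d),np.linalg.norm(e))<.065: print(P.mean(0).round(4),np.linalg.norm(d).round(4),np.arctan2(d[1],d[0]).round(3),np.linalg.norm(e).round(4),np.arctan2(e[1],e[0]).round(3))
E
```

```text
[ 0.6392 -0.0845  0.3004] [-3.14  -0.     1.981]
0.97 [281. 202.] [ 0.64  -0.086  0.   ]
[0.6509 0.0377] 0.0248 0.445 0.0494 -1.019
[0.7621 0.0542] 0.0265 0.411 0.0571 -0.923
[ 0.4842 -0.1316] 0.0209 0.411 0.0244 -1.341
[ 0.6402 -0.0831] 0.0245 0.411 0.0501 -1.142
```

Consistent. Descend and grip.

>>> {"name": "arm_command", "arguments": {"deltas": [[[0,0.1,4],[0,0,0],5],[[0,0,4],[0,0,0],5],[[0,0,3],[0,0,0],5],[[0,0,1.3],[0,0,0],5],[[0,0,0],[0,0,0],5],[[0,0,0],[0,0,0],1],[[0,0,0],[0,0,0],1],[[0,0,0],[0,0,0],1],[[0,0,0],[0,0,0],1],[[0,0,0],[0,0,0],1]]}}

```text
clock: 21.15
position: [0.6424, -0.0834, 0.1795]
tool_rot: [3.139, 0.001, 1.981]
force: [-0.9, 1.1, 7.6]
grip_width: 0.0254
finger_force: 25.7
```

>>> {"name": "arm_command", "arguments": {"deltas": [[[0,0,-3],[0,0,0],1],[[0,0,-4],[0,0,0],1],[[0,0,-4.5],[0,0,0],1],[[0,0,-4.5],[0,0,0],1],[[-2.67,-3.72,0],[0,0,0],1],[[-2.67,-3.72,0],[0,0,0],1],[[-2.67,-3.72,0],[0,0,0],1],[[-2.67,-3.72,0],[0,0,0],1],[[-2.67,-3.72,0],[0,0,0],1],[[-2.67,-3.72,0],[0,0,0],1],[[-2.67,-3.72,0],[0,0,0],1],[[-2.67,-3.72,0],[0,0,0],1],[[0,0,0],[0,0,0],1],[[0,0,0],[0,0,0],1]]}}

```text
clock: 22.55
position: [0.4536, -0.3989, 0.3384]
tool_rot: [3.141, 0.001, 1.979]
force: [-0.5, 1.3, 0.5]
grip_width: 0.0257
finger_force: 24.9
```

Held. Lower 15 cm and release.

>>> {"name": "arm_command", "arguments": {"deltas": [[[0,0,4],[0,0,0],1],[[0,0,4],[0,0,0],1],[[0,0,4],[0,0,0],1],[[0,0,2],[0,0,0],1],[[0,0,0.9],[0,0,0],1],[[0,0,0],[0,0,0],1],[[0,0,0],[0,0,0],4.5],[[0,0,0],[0,0,0],4.5],[[0,0,0],[0,0,0],4.5]]}}

```text
clock: 23.45
position: [0.4578, -0.397, 0.1918]
tool_rot: [3.136, 0.005, 1.985]
force: [10.4, -1.0, 22.8]
grip_width: 0.0452
finger_force: 4.9
```

>>> {"name": "arm_command", "arguments": {"deltas": [[[0,0,-0.3],[0,0,0],4.5],[[-0.2,0.5,-0.5],[0,0,0],4.5],[[0,0,0],[0,0,0],4.5],[[0,0,0],[0,0,0],4.5]]}}

```text
clock: 23.85
position: [0.4599, -0.3976, 0.1969]
tool_rot: [3.142, 0.0, 1.982]
force: [-0.7, -0.7, -0.4]
grip_width: 0.045
finger_force: 0.0
```

```bash
python3 - <<'E'
from h import *
print(tool()[:3,3].round(4))
f=grab('wrist');g=grab('scene')
for q in (f,g):
  for m in bot.mark_of('block_battery',q)[:2]: print(round(m['p'],2),np.round(m['at']),at(q,m['at'],.006).round(3))
a=cv2.resize(g['frame'][90:230,260:400],(400,400));b=cv2.resize(f['frame'],(400,300)); b=np.vstack([b,b[:100]])
cv2.imwrite('pics/p9.png',np.hstack([a,b])[:,:,::-1])
E
```

```text
[ 0.4599 -0.3976  0.1969]
0.85 [279. 262.] [ 0.458 -0.396  0.006]
0.47 [332. 165.] [ 0.462 -0.405  0.006]
```

View pics/p9.png

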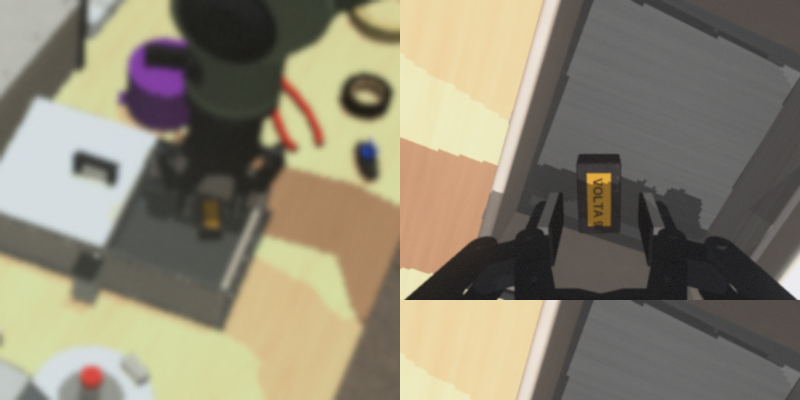

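>>> {"name": "arm_command", "arguments": {"deltas": [[[0,0,-3],[0,0,0],4.5],[[0,0,-4],[0,0,0],4.5],[[0,0,-4],[0,0,0],4.5],[[0,0,-4],[0,0,0],4.5],[[2.33,3.26,0],[0,0,0],4.5],[[2.33,3.26,0],[0,0,0],4.5],[[2.33,3.26,0],[0,0,0],4.5],[[2.33,3.26,0],[0,0,0],4.5],[[2.33,3.26,0],[0,0,0],4.5],[[2.33,3.26,0],[0,0,0],4.5],[[2.33,3.26,0],[0,0,0],4.5],[[0,0,0],[0,0,0],4.5]]}}

```text
clock: 25.25
position: [0.6055, -0.1516, 0.3469]
tool_rot: [3.139, -0.002, 1.988]
force: [-0.8, -0.4, -0.2]
grip_width: 0.0453
finger_force: 0.0
```

```bash
python3 - <<'E'
from h import *
print(tool()[:3,3].round(4),bot.observe()['tool_rot'].round(3))
w=grab('wrist');f=grab('scene');g=grab('side')
for n,z in dict(vial=.015,coax_load=0,block_battery=0).items():
  for q in(w,f,g):
    for m in bot.mark_of(n,q)[:1]: print(n,round(m['p'],2),np.round(m['at']),at(q,m['at'],z).round(3))
def ray(f,p): 
    d=f['C'][:3,:3]@np.linalg.inv(f['K'])@[p[0],p[1],1]; return f['C'][:3,3],d/np.linalg.norm(d)
A=0;b=0
for c,d in(ray(f,(333/1.4,218/1.4)),ray(g,(433/1.4,335/1.4))):
    M=np.eye(3)-np.outer(d,d);A=A+M;b=b+M@c
print('instr',np.linalg.solve(A,b).round(3))
E
```

```text
[ 0.6055 -0.1516  0.3469] [ 3.139e+00 -2.000e-03  1.988e+00]
vial 0.66 [145. 100.] [ 0.48  -0.129  0.015]
vial 0.62 [292. 231.] [ 0.475 -0.126  0.015]
vial 0.52 [274. 224.] [ 0.488 -0.114  0.015]
coax_load 0.76 [274. 187.] [ 0.602 -0.156  0.   ]
coax_load 0.58 [255. 206.] [ 0.615 -0.165  0.   ]
coax_load 0.41 [296. 245.] [ 0.614 -0.16   0.   ]
block_battery 0.87 [ 46. 345.] [ 0.456 -0.403  0.   ]
instr [ 0.702 -0.231  0.117]
```

>>> {"name": "arm_command", "arguments": {"deltas": [[[-0.35,-0.45,3.7],[0,0,0],4.5],[[0,0,4],[0,0,0],4.5],[[0,0,4],[0,0,0],4.5],[[0,0,3],[0,0,0],4.5],[[0,0,2],[0,0,0],4.5],[[0,0,0],[0,0,0],4.5],[[0,0,0],[0,0,0],0.5],[[0,0,0],[0,0,0],0.5],[[0,0,0],[0,0,0],0.5],[[0,0,0],[0,0,0],0.5],[[0,0,0],[0,0,0],0.5],[[0,0,0],[0,0,0],0.5]], "newtons": 20}}

```text
clock: 27.05
position: [0.6015, -0.1624, 0.1813]
tool_rot: [3.14, 0.002, 1.982]
force: [-0.8, 0.4, 8.9]
grip_width: 0.0138
finger_force: 21.1
```

>>> {"name": "arm_command", "arguments": {"deltas": [[[0,0,-3],[0,0,0],0.5],[[0,0,-4],[0,0,0],0.5],[[0,0,-4],[0,0,0],0.5],[[0,0,-4],[0,0,0],0.5],[[-2.36,-3.53,0],[0,0,0],0.5],[[-2.36,-3.53,0],[0,0,0],0.5],[[-2.36,-3.53,0],[0,0,0],0.5],[[-2.36,-3.53,0],[0,0,0],0.5],[[-2.36,-3.53,0],[0,0,0],0.5],[[0,0,0],[0,0,0.138],0.5],[[0,0,0],[0,0,0.138],0.5],[[0,0,0],[0,0,0.138],0.5],[[0,0,0],[0,0,0.138],0.5],[[0,0,0],[0,0,0.138],0.5],[[0,0,0],[0,0,0.138],0.5],[[0,0,0],[0,0,0.138],0.5]]}}

```text
clock: 28.65
position: [0.4862, -0.3409, 0.3307]
tool_rot: [3.14, 0.0, 1.01]
force: [1.1, -0.6, 0.4]
grip_width: 0.0136
finger_force: 20.5
```

>>> {"name": "arm_command", "arguments": {"deltas": [[[0,0,0],[0,0,0.138],0.5],[[0,0,0],[0,0,0.138],0.5],[[0,0,0],[0,0,0.138],0.5],[[0,0,0],[0,0,0.138],0.5],[[0,0,0],[0,0,0.138],0.5],[[0,0,0],[0,0,0.138],0.5],[[0,0,0],[0,0,0.138],0.5],[[0,0,0],[0,0,0],0.5],[[0,0,0],[0,0,0],0.5]]}}

```text
clock: 29.55
position: [0.4863, -0.3408, 0.3303]
tool_rot: [3.141, -0.001, 0.054]
force: [0.1, 0.5, -1.1]
grip_width: 0.0133
finger_force: 20.4
```

>>> {"name": "arm_command", "arguments": {"deltas": [[[0,0,4],[0,0,0],0.5],[[0,0,4],[0,0,0],0.5],[[0,0,4],[0,0,0],0.5],[[0,0,1.5],[0,0,0],0.5],[[0,0,0.6],[0,0,0],0.5],[[0,0,0],[0,0,0],0.5],[[0,0,0],[0,0,0],2.8],[[0,0,0],[0,0,0],2.8],[[0,0,0],[0,0,0],2.8]]}}

```text
clock: 30.45
position: [0.4865, -0.3412, 0.1898]
tool_rot: [3.141, -0.001, 0.05]
force: [-0.9, -0.4, -0.7]
grip_width: 0.0281
finger_force: 0.0
```

>>> {"name": "arm_command", "arguments": {"deltas": [[[0,0,-4],[0,0,0],2.8],[[0,0,-4],[0,0,0],2.8],[[0,0,-4],[0,0,0],2.8],[[0,0,-4],[0,0,0],4.5],[[0.06,-4.26,0],[0,0,0],4.5],[[0.06,-4.26,0],[0,0,0],4.5],[[0.06,-4.26,0],[0,0,0],4.5],[[0.06,-4.26,0],[0,0,0],4.5],[[0.06,-4.26,0],[0,0,0],4.5],[[0,0,0],[0,0,0],4.5]]}}

```text
clock: 31.45
position: [0.4787, -0.123, 0.3496]
tool_rot: [-3.141, -0.001, 0.056]
force: [-0.8, -1.2, -0.9]
grip_width: 0.0449
finger_force: 0.0
```

```bash
python3 - <<'E'
from h import *
print(tool()[:3,3].round(4),bot.observe()['tool_rot'].round(3))
w=grab('wrist');f=grab('scene');g=grab('side')
for n,z in dict(vial=.015,coax_load=.006,block_battery=.006,plastic_block=0).items():
  for q in(w,f,g):
    for m in bot.mark_of(n,q)[:1]: print(n,round(m['p'],2),np.round(m['at']),at(q,m['at'],z).round(3))
h=cv2.cvtColor(w['frame'],cv2.COLOR_RGB2HSV); m=((h[...,1]>150)&((h[...,0]<8)|(h[...,0]>172))&(h[...,2]>60)).astype(np.uint8)
n,l,s,c=cv2.connectedComponentsWithStats(m)
for i in range(1,n):
    if s[i,4]>80: print(s[i],c[i].round(1),at(w,c[i],.067).round(4))
a=cv2.resize(f['frame'][90:230,260:400],(400,400));b=cv2.resize(w['frame'],(400,300)); b=np.vstack([b,b[:100]])
cv2.imwrite('pics/p10.png',np.hstack([a,b])[:,:,::-1])
E
```

```text
[ 0.4787 -0.123   0.3496] [-3.141e+00 -1.000e-03  5.600e-02]
vial 0.79 [286. 185.] [ 0.481 -0.127  0.015]
vial 0.66 [290. 232.] [ 0.479 -0.122  0.015]
vial 0.63 [273. 225.] [ 0.49  -0.125  0.015]
coax_load 0.93 [534. 181.] [ 0.494 -0.341  0.006]
coax_load 0.53 [239. 262.] [ 0.498 -0.346  0.006]
block_battery 0.53 [334. 166.] [ 0.455 -0.405  0.006]
block_battery 0.55 [220. 265.] [ 0.451 -0.39   0.006]
plastic_block 0.7 [260. 242.] [ 0.496 -0.217  0.   ]
[278 200  25  18 250] [289.9 209.5] [ 0.4767 -0.129   0.067 ]
```

View pics/p10.png

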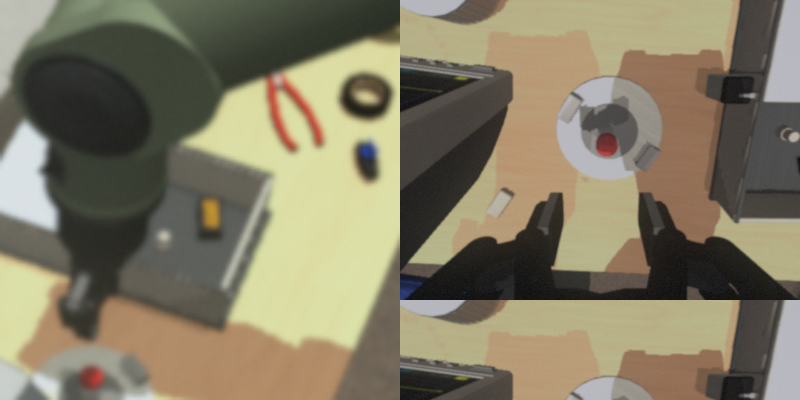

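>>> {"name": "arm_command", "arguments": {"deltas": [[[0,0.55,3],[0,0,0],4.5],[[0,0,4],[0,0,0],4.5],[[0,0,4],[0,0,0],4.5],[[0,0,2.2],[0,0,0],4.5],[[0,0,1],[0,0,0],4.5],[[0,0,0],[0,0,0],4.5],[[0,0,0],[0,0,0],3],[[0,0,0],[0,0,0],2.6],[[0,0,0],[0,0,0],2],[[0,0,0],[0,0,0],1.5],[[0,0,0],[0,0,0],1.5],[[0,0,0],[0,0,0],1.5]], "newtons": 20}}

```text
clock: 33.4
position: [0.4793, -0.1336, 0.2077]
tool_rot: [3.141, -0.002, 0.05]
force: [-0.3, 0.5, 10.2]
grip_width: 0.0213
finger_force: 19.6
```

>>> {"name": "arm_command", "arguments": {"deltas": [[[0,0,-1],[0,0,0],1.5],[[0,0,-2],[0,0,0],1.5],[[0,0,-3],[0,0,0],1.5],[[0,0,-3],[0,0,0],1.5],[[0,0,-3],[0,0,0],1.5],[[0,0,-2],[0,0,0],1.5],[[-0.66,2.75,0],[0,0,0],1.5],[[-0.66,2.75,0],[0,0,0],1.5],[[-0.66,2.75,0],[0,0,0],1.5],[[-0.66,2.75,0],[0,0,0],1.5],[[-0.66,2.75,0],[0,0,0],1.5],[[-0.66,2.75,0],[0,0,0],1.5],[[-0.66,2.75,0],[0,0,0],1.5],[[0,0,0],[0,0,0],1.5],[[0,0,0],[0,0,0],1.5]]}}

```text
clock: 34.9
position: [0.442, -0.3282, 0.3473]
tool_rot: [-3.142, -0.0, 0.049]
force: [-0.3, 0.5, -0.5]
grip_width: 0.0215
finger_force: 19.8
```

```bash
python3 - <<'E'
from h import *
s=bot.observe();print(s['position'].round(4),s['grip_width'],s['finger_force'])
w=grab('wrist')
for n,z in dict(vial=.14,coax_load=.006,block_battery=.006).items():
    for m in bot.mark_of(n,w)[:1]: print(n,round(m['p'],2),np.round(m['at']),at(w,m['at'],z).round(3))
save(w,'p11.png')
E
```

```text
[ 0.442  -0.3282  0.3473] 0.021463078778409538 19.77189850062132
vial 0.78 [277. 260.] [ 0.437 -0.326  0.14 ]
coax_load 0.66 [300. 123.] [ 0.495 -0.341  0.006]
block_battery 0.93 [361. 170.] [ 0.459 -0.396  0.006]
```

View pics/p11.png

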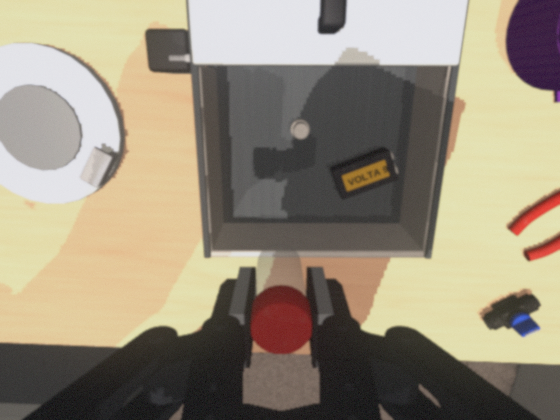

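>>> {"name": "arm_command", "arguments": {"deltas": [[[0,0,3],[0,0,0],1.5],[[0,0,3.5],[0,0,0],1.5],[[0,0,3.5],[0,0,0],1.5],[[0,0,2.5],[0,0,0],1.5],[[0,0,1.4],[0,0,0],1.5],[[0,0,0.5],[0,0,0],1.5],[[0,0,0.2],[0,0,0],1.5],[[0,0,0],[0,0,0],1.5]]}}

```text
clock: 35.9
position: [0.4427, -0.3283, 0.2015]
tool_rot: [3.141, -0.001, 0.05]
force: [-0.9, -0.7, 0.1]
grip_width: 0.0217
finger_force: 19.8
```

>>> {"name": "arm_command", "arguments": {"deltas": [[[0,0,0.2],[0,0,0],1.5],[[0,0,0.1],[0,0,0],1.5],[[0,0,0],[0,0,0],1.5]]}}

```text
clock: 36.2
position: [0.4427, -0.3283, 0.1987]
tool_rot: [3.141, -0.001, 0.05]
force: [-1.7, 1.8, 10.2]
grip_width: 0.0214
finger_force: 20.4
```

>>> {"name": "arm_command", "arguments": {"deltas": [[[0,0,0],[0,0,0],3.2],[[0,0,0],[0,0,0],3.2],[[0,0,0],[0,0,0],3.2],[[0,0,-2],[0,0,0],3.2],[[0,0,-4],[0,0,0],3.2],[[0,0,-4],[0,0,0],5],[[0,0,-2.5],[0,0,0],5],[[3.37,0.71,0],[0,0,0],5],[[3.37,0.71,0],[0,0,0],5],[[3.37,0.71,0],[0,0,0],5],[[3.37,0.71,0],[0,0,0],5],[[0,0,0],[0,0,0],5]]}}

```text
clock: 37.4
position: [0.5816, -0.349, 0.3221]
tool_rot: [-3.141, -0.002, 0.052]
force: [-0.6, 1.4, -0.7]
grip_width: 0.0502
finger_force: 0.0
```

```bash
python3 - <<'E'
from h import *
s=bot.observe();print(s['position'].round(4),s['tool_rot'].round(3))
w=grab('wrist');f=grab('scene')
for n,z in dict(outer_door_handle=.1,inner_door_tab=.06,vial=.006,coax_load=.006,block_battery=.006).items():
  for q in(w,f):
    for m in bot.mark_of(n,q)[:1]: print(n,round(m['p'],2),np.round(m['at']),at(q,m['at'],z).round(3))
a=cv2.resize(f['frame'][90:230,260:400],(400,400));b=cv2.resize(w['frame'],(400,300)); b=np.vstack([b,b[:100]])
cv2.imwrite('pics/p12.png',np.hstack([a,b])[:,:,::-1])
E
```

```text
[ 0.5816 -0.349   0.3221] [-3.141e+00 -2.000e-03  5.200e-02]
outer_door_handle 0.56 [278. 246.] [ 0.578 -0.347  0.1  ]
outer_door_handle 0.85 [290. 147.] [ 0.583 -0.343  0.1  ]
inner_door_tab 0.95 [134. 263.] [ 0.542 -0.249  0.06 ]
inner_door_tab 0.64 [291. 184.] [ 0.536 -0.247  0.06 ]
vial 0.66 [249. 331.] [ 0.449 -0.327  0.006]
vial 0.63 [329. 187.] [ 0.44  -0.322  0.006]
coax_load 0.68 [266. 292.] [ 0.491 -0.34   0.006]
coax_load 0.36 [313. 174.] [ 0.504 -0.346  0.006]
block_battery 0.9 [325. 329.] [ 0.455 -0.395  0.006]
block_battery 0.75 [307. 288.] [0.368 0.011 0.006]
```

View pics/p12.png

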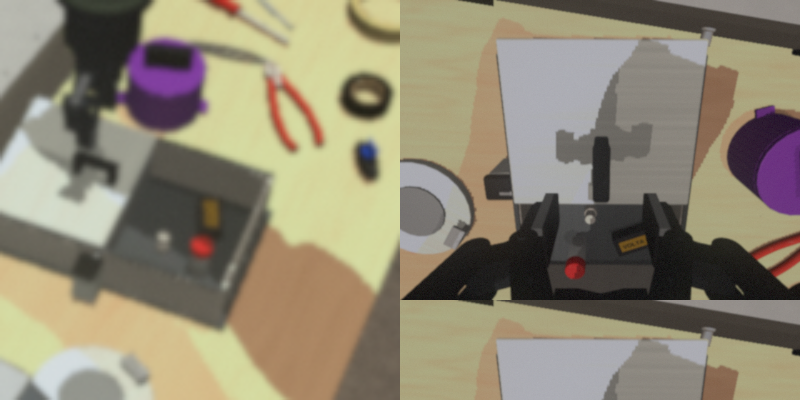

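>>> {"name": "arm_command", "arguments": {"deltas": [[[-0.3,0,3],[0,0,0],5],[[0,0,2.5],[0,0,0],5],[[0,0,1.3],[0,0,0],5],[[0,0,0],[0,0,0],3],[[0,0,0],[0,0,0],0],[[0,0,0],[0,0,0],0],[[0,0,0],[0,0,0],0],[[0,0,0],[0,0,0],0],[[0,0,0],[0,0,0],0]], "newtons": 30}}

```text
clock: 38.9
position: [0.5758, -0.3496, 0.256]
tool_rot: [3.142, -0.001, 0.05]
force: [-1.9, 5.3, 6.5]
grip_width: 0.0131
finger_force: 32.3
```

>>> {"name": "arm_command", "arguments": {"deltas": [[[-1,0,0],[0,0,0],0],[[-2,0,0],[0,0,0],0],[[-2.5,0,0],[0,0,0],0],[[-2.5,0,0],[0,0,0],0],[[-2.5,0,0],[0,0,0],0],[[-1.5,0,0],[0,0,0],0],[[-1,0,0],[0,0,0],0],[[-0.4,0,0],[0,0,0],0],[[0,0,0],[0,0,0],0],[[0,0,0],[0,0,0],0]]}}

```text
clock: 39.9
position: [0.4415, -0.3558, 0.2559]
tool_rot: [-3.141, -0.001, 0.05]
force: [-2.1, 11.2, 13.9]
grip_width: 0.0129
finger_force: 33.4
```

>>> {"name": "arm_command", "arguments": {"deltas": [[[-0.3,0,0],[0,0,0],0],[[-0.2,0,0],[0,0,0],0],[[0,0,0],[0,0,0],0]]}}

```text
clock: 40.2
position: [0.4394, -0.3557, 0.256]
tool_rot: [3.141, -0.008, 0.052]
force: [24.1, 8.2, -7.0]
grip_width: 0.0132
finger_force: 30.6
```

Hard stop felt (24 N): shut. Release and retreat.

>>> {"name": "arm_command", "arguments": {"deltas": [[[0.3,0,0],[0,0,0],0],[[0,0,0],[0,0,0],5],[[0,0,0],[0,0,0],5],[[0,0,0],[0,0,0],5],[[0,0,-2],[0,0,0],5],[[0,0,-4],[0,0,0],5],[[0,0,-4],[0,0,0],5],[[0,0,-4],[0,0,0],5],[[0,0,0],[0,0,0],5]]}}

```text
clock: 41.1
position: [0.44, -0.3574, 0.3998]
tool_rot: [3.137, -0.005, 0.049]
force: [0.8, 0.5, -0.4]
grip_width: 0.05
finger_force: 0.0
```

```bash
python3 - <<'E'
from h import *
s=bot.observe();print(s['position'].round(4),s['force'].round(1))
w=grab('wrist');f=grab('scene');g=grab('side')
for n,z in dict(outer_door_handle=.1,inner_door_tab=.06,cover=0).items():
  for q in(w,f,g):
    for m in bot.mark_of(n,q)[:2]: print(n,round(m['p'],2),np.round(m['at']),at(q,m['at'],z).round(3))
a=cv2.resize(g['frame'][150:300,200:380],(400,333));b=cv2.resize(w['frame'],(400,333))
cv2.imwrite('pics/p13.png',np.hstack([a,b])[:,:,::-1])
E
```

```text
[ 0.44   -0.3574  0.3998] [ 0.8  0.5 -0.4]
outer_door_handle 0.95 [278. 197.] [ 0.443 -0.356  0.1  ]
outer_door_handle 0.75 [336. 159.] [ 0.443 -0.359  0.1  ]
outer_door_handle 0.7 [220. 237.] [ 0.437 -0.358  0.1  ]
outer_door_handle 0.61 [279. 189.] [ 0.446 -0.01   0.1  ]
inner_door_tab 0.81 [145.  55.] [ 0.54  -0.249  0.06 ]
inner_door_tab 0.59 [289. 182.] [ 0.545 -0.251  0.06 ]
inner_door_tab 0.57 [262. 241.] [ 0.541 -0.264  0.06 ]
cover 0.6 [491.  37.] [ 0.574 -0.544  0.   ]
cover 0.72 [167. 308.] [0.679 0.22  0.   ]
cover 0.66 [314. 128.] [ 0.58  -0.531  0.   ]
cover 0.98 [224. 309.] [ 0.579 -0.529 -0.   ]
cover 0.81 [324. 222.] [0.637 0.011 0.   ]
```

View pics/p13.png

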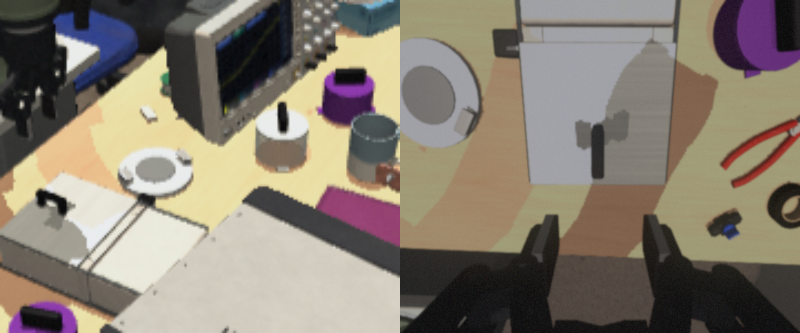

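```bash
python3 -c "
from workcell import bot
print(bot.job_done())"
```

```text
the job is handed in; nothing more can be done
None
```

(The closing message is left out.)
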